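Find the socket that fits the grinder's spindle nut

TASK

The worn disc has to come off the jar-rim grinder: find, by trying them on the spindle nut, which of the three look-alike sockets in the tool tray fits, and finish with that one pushed fully home over the nut, upright and still held in the gripper, ready to turn. Stand any socket that does not fit back upright in the tray, and leave everything else where it is.

Things in the scene. Friction and masses are not known exactly. Their poses are not given: they have to be found in the camera images.
- nut_seat (a point): Centre of the flat top of the flange washer (38 mm across) under the spindle nut, mid-disc, 117 mm above the table; z up. A fitting socket drops until its mouth rests here. The steel hex nut stands on it: 19 mm across flats, 14 mm tall, top corners chamfered, flats square to this point's x axis and every 60 deg. A round stud 11 mm thick ends 23 mm above this point.
- nut_top (a point): Centre of the nut's top face, 14 mm above nut_seat, same axes. One socket's bore is 20.2 mm across flats and fits; the others (17 and 15 mm) go over the stud but stop here, on top of the nut.
- lap (a joint): Turn of disc (202 mm across, top 112 mm above the table) and nut together about the vertical spindle, rad, counter-clockwise from above; stiff, turns only above about 0.3 N m
- grinder: The jar-rim grinder (fixed): grey housing 280 x 280 mm, 84 mm high; on it a round white splash pan, 250 mm across, rim 134 mm above the table, disc and nut in its middle. A clear water tank stands at its +x +y corner, 165 mm from the middle, up to 210 mm above the table. Origin: on the table under the spindle; control panel on its -x side
- tray: Steel tool tray (fixed), 280 x 124 mm outside, walls 24 mm high and 4 mm thick, floor 4 mm thick. Origin: centre of its underside on the table, x along its length. The sockets stand in a row along x, about 85 mm apart, 14 mm to the +y side of the middle
- socket_a: One of three deep steel sockets, alike outside; only the hidden bores differ, which is which is not known. Stands mouth down in the tray. 70 mm tall, 0.19 kg: round skirt 31 mm across, 42 mm high; on it a hex head 24 mm across flats, 28 mm high, black square hole on top. Hex bore 34 mm deep, open below. Origin: centre of the mouth, z up. Flats of head and bore are square to its x axis and every 60 deg.
- socket_b: One of three deep steel sockets, alike outside; only the hidden bores differ, which is which is not known. Stands mouth down in the tray. 70 mm tall, 0.19 kg: round skirt 31 mm across, 42 mm high; on it a hex head 24 mm across flats, 28 mm high, black square hole on top. Hex bore 34 mm deep, open below. Origin: centre of the mouth, z up. Flats of head and bore are square to its x axis and every 60 deg.
- socket_c: One of three deep steel sockets, alike outside; only the hidden bores differ, which is which is not known. Stands mouth down in the tray. 70 mm tall, 0.19 kg: round skirt 31 mm across, 42 mm high; on it a hex head 24 mm across flats, 28 mm high, black square hole on top. Hex bore 34 mm deep, open below. Origin: centre of the mouth, z up. Flats of head and bore are square to its x axis and every 60 deg.
- jar: empty glass jar, 76 mm in diameter, 112 mm tall, standing on the table; bystander. Origin: centre of its underside
- paint_pot: closed white paint pot with a dark label, 68 mm in diameter, 92 mm tall; bystander. Origin: centre of its underside
- scissors: scissors with yellow handles lying flat, about 180 mm long, 8 mm thick; bystander. Origin: on the table near the pivot, x towards the points
- phone: black phone lying flat, 150 x 73 x 9 mm; bystander. Origin: centre of its underside
- brush: paint brush lying on the table, 190 mm long; bystander. Origin: centre of its underside
- washer: spare flat steel washer, 34 mm in diameter, 5 mm thick, lying in the tray; bystander. Origin: centre of its underside
- bush: short brass bush, 24 mm in diameter, 18 mm tall, standing in the tray; bystander. Origin: centre of its underside
There are look-alikes about, which are no part of the job. Leave any blue or pink look-alike of the socket_a alone.

How it is judged:
By the outcome, as a careful person would: the job done as asked, in the order asked, and still so for the second after the job is handed in, while the arm keeps its last pose, push and grip.
It also fails if it takes over 72 s, if anything falls off the work surface, if the arm or the gripper's body presses on something with over 40 N, if the wrist force passes 120 N, or if a joint passes its speed limit or range.

ROBOT

A 6-joint arm with a two-finger parallel gripper is mounted at the origin on the work surface. World frame = base frame: x ahead of the robot, y to its left, z up, the work surface at z = 0. Lengths are in mm, angles in rad, forces in N, time in s.
With the tool pointing down it reaches from about 275 to 750 mm from the base axis. Payload 10.2 kg.
Tool frame: the origin (TCP) lies at the very end of the fingers, on their centre line; the grasp point (between the pads) lies 19 mm behind it; z points along the fingers, y is the line along which they close (so a half turn about z gives the same grasp; the last joint's range is limited). The gripper opens to 85 mm and grips with 20 to 120 N. Pads are 22 mm wide; open, the fingers measure 114 mm over their backs; the gripper's body (76 mm by 85 mm) begins 54 mm behind the grasp point. The pads swing forward as they close: fully open they stand 13 mm farther back than shut.
Start: joints at [1.029, 0.313, 1.498, -0, 1.331, -0.223], TCP at [164.562, 498.548, 231.294] pointing down, gripper open.
Joint ranges: [-2.94, 2.94], [-0.97, 2.17], [0.19, 2.56], [-1.23, 4.37], [0.02, 3.11], [-2.88, 2.88]. Speed limits (rad/s): [2.39, 2.39, 3.01, 3.14, 3.14, 3.14].

INTERFACE

Orientations are given as a unit quaternion [w, x, y, z].
In Python, from rig import ctrl, optics gives the robot as it stands. The module is installed in compiled form; this text tells all that it offers.
- The arm moves only by the shell command python3 -m handwheel 'ROWS' [FORCE]. ROWS is JSON, a list that holds one entry, the list of rows, each a list of 5 numbers: the gripper command: -1 is fully open, 1 is shut, values between are in proportion, then the shift along the world's x, y, z in units of 50 mm (1.0 is 50 mm), then the turn about the world's z in units of 8 degrees (1.0 is 8 degrees). In form: [[[gripper, tx, ty, tz, twist], ...]]. A call has 1 to 10 rows; each row shifts and turns the commanded pose from where the row before left it; what a row does not reach is not made up. A row lasts 1/10 s, in which the tool goes at most 50 mm and 8.59 degrees, less where a joint would pass 70% of its speed; a pose out of reach is approached as far as the arm can. A call is refused whole if a number of a shift passes 1 or a number of a turn 1, either way. A call with a gripper value outside its range is refused whole. The fingers move at their own pace and stop on an object; FORCE is the grip in N (left out, the last holds). Time passes only in rows, so rows that do not move let the fingers close. It gives the time, the measured TCP pose, the force, the opening and the grip force at its end, in the units of the state.
- ctrl.sense(): the state, without advancing time (a new reading comes with each control period).
- optics.capture(name): name is "scene" or "top" or "wrist"; returns a dict with "img" (420x560x3 uint8, blue, green, red), "K" (3x3 intrinsics, pixels), "dist_coeffs" ([k1, k2, p1, p2, k3] as OpenCV has them; the pictures are not rectified), "R" (3x3) and "t" (3): a world point X has camera coordinates R X + t. Camera axes: x right, y down, z forward; pixel columns grow to the right and rows downward; lengths in mm; the calibration is good to about 2 mm. A picture is of the moment at which its call begins. There is no depth.
- ctrl.finish_job(): hands the job in; it is judged then, once.
The state is a dict: "time_s": time; "joints": joint angles; "dq": joint speeds; "tau": joint torques, N m; "eef_pos": TCP position; "ee_rot": TCP orientation; "force": force on the tool from outside, world axes, zero at the start; "wrist_torque": the same for the moment, N m; "grip_width": opening from 0.0 (shut) to 1.0 (fully open); "grip_force": force on a finger pad.
Only numpy, scipy, OpenCV 4.12 (cv2) and the standard library are available. Lean on these libraries where they do the work, as an engineer would, in place of code of your own. Each camera call takes 0.05 s, during which the arm holds its last target. There are 200 camera calls.

## Working session

There is one attempt and no reset: what is moved stays moved. The work goes in short steps, Python scripts to look and compute and a shell command to move; the robot and the scene stay as the last step left them, time stands still between calls to the robot, and variables do not carry over. Pictures are saved under pics/ and viewed, at most 10 in all, crops included, and the job is handed in when it is done.

```bash
mkdir -p pics; python3 - <<'E'
from rig import ctrl, optics
import cv2, numpy as np
s=ctrl.sense(); print(s)
for n in("scene","top"):
    c=optics.capture(n); cv2.imwrite(f"pics/{n}0.png",c["img"]); print(n,c["K"],c["dist_coeffs"],c["R"],c["t"])
E
```

```text
{'time_s': 0.0, 'joints': array([ 1.02857133e+00,  3.13450557e-01,  1.49844135e+00, -2.54336448e-05,
        1.33098539e+00, -2.23394624e-01]), 'dq': array([-1.30220912e-03, -7.07880649e-04,  8.53398057e-04,  5.10579312e-04,
       -9.16861462e-04,  9.34951688e-05]), 'tau': array([-4.07508924e-04, -4.12257206e+01, -2.59745872e+01, -2.05306233e-04,
        4.11805260e-03, -7.01256056e-06]), 'eef_pos': array([164.44381369, 498.31129816, 230.73318081]), 'ee_rot': array([-2.28467976e-04,  1.58737812e-01,  9.87320563e-01, -6.00442046e-04]), 'force': array([ 0.05459375, -0.08793624, -0.15958795]), 'wrist_torque': array([-0.01100366,  0.02882765, -0.02418171]), 'grip_force': 0.0, 'grip_width': 1.0014310674153393}
scene [[481.60174231   0.         278.80938682]
 [  0.         481.60174231 212.20871737]
 [  0.           0.           1.        ]] [-0.06923419  0.          0.          0.          0.        ] [[-0.60224188  0.79822029  0.01221029]
 [ 0.43393123  0.34015445 -0.83426533]
 [-0.6700809  -0.49713109 -0.55122797]] [ 437.79199707 -134.63077145 1370.02759939]
top [[507.85368935   0.         283.93547833]
 [  0.         507.85368935 210.80037907]
 [  0.           0.           1.        ]] [0.05242631 0.         0.         0.         0.        ] [[-0.00867329 -0.99995795  0.00297789]
 [-0.99759332  0.00844784 -0.06882007]
 [ 0.06879202 -0.00356762 -0.99762464]] [ -91.83132563  581.61910769 1370.47790249]
```

View pics/top0.png

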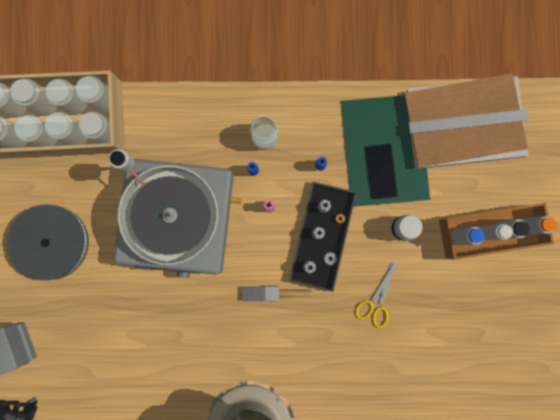

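View pics/scene0.png

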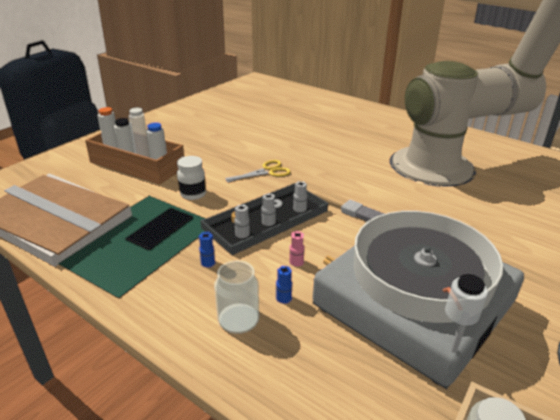

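Top view: three grey sockets in the tray at about (325,205), (319,233) and (309,267), the washer at (330,258), the brass bush at (340,218) and the nut at (169,215). Look-alikes to leave alone are blue at (253,169) and (321,163), and pink at (269,206). The scene view shows the same three grey sockets with tops near (242,207), (268,197) and (300,185). Next is one close crop plus triangulation.

```bash
cat > h.py <<'E'
from rig import ctrl, optics
import cv2, numpy as np
def ray(c,p):
    u=cv2.undistortPoints(np.array([[p]],float),np.array(c["K"],float),np.array(c["dist_coeffs"],float))[0,0]
    R=np.array(c["R"]);o=-R.T@np.array(c["t"]);d=R.T@np.array([u[0],u[1],1]);return o,d/np.linalg.norm(d)
def plane(c,p,z):
    o,d=ray(c,p);return o+d*(z-o[2])/d[2]
def tri(obs):
    A=np.zeros((3,3));b=np.zeros(3);L=[ray(c,p) for c,p in obs]
    for o,d in L:
        P=np.eye(3)-np.outer(d,d);A+=P;b+=P@o
    X=np.linalg.solve(A,b);return X,[round(float(np.linalg.norm((np.eye(3)-np.outer(d,d))@(X-o))),1) for o,d in L]
def proj(c,X):
    return cv2.projectPoints(np.array([X],float),cv2.Rodrigues(np.array(c["R"],float))[0],np.array(c["t"],float),np.array(c["K"],float),np.array(c["dist_coeffs"],float))[0].ravel()
E
python3 - <<'E'
from h import *
t=optics.capture("top");s=optics.capture("scene")
P=[((325,205),(242,207)),((319,233),(268,197)),((309,267),(300,185)),((169,213),(427,251))]
for a,b in P: print(tri([(t,a),(s,b)]), plane(t,a,74 if a[0]>200 else 140))
for m in [(317,183),(353,191),(331,290),(292,279)]: print("tray",plane(t,m,24))
A=cv2.resize(t["img"][175:300,280:365],None,fx=4.4,fy=4.4,interpolation=2)
B=cv2.resize(s["img"][165:265,195:335],None,fx=3,fy=3,interpolation=2)
o=np.zeros((550,800,3),np.uint8);o[:A.shape[0],:A.shape[1]]=A;o[:300,376:796]=B
cv2.imwrite("pics/crop.png",o)
E
```

```text
(array([ 590.77412624, -204.0112763 ,   76.23815943]), [0.9, 0.9]) [ 591.49623688 -204.90736066   74.        ]
(array([ 518.16659319, -188.50920315,   72.0133093 ]), [0.3, 0.3]) [ 517.93721022 -188.112146     74.        ]
(array([ 430.03375263, -161.80822377,   72.28005043]), [1.1, 1.1]) [ 429.4925518  -160.77386933   74.        ]
(array([569.04149263, 193.644282  , 134.01709185]), [2.3, 2.3]) [569.47824895 190.153601   140.        ]
tray [ 656.14702799 -188.07484068   24.        ]
tray [ 633.25398876 -286.24878122   24.        ]
tray [ 365.30513288 -221.90948459   24.        ]
tray [ 395.57107258 -116.99602469   24.        ]
```

View pics/crop.png

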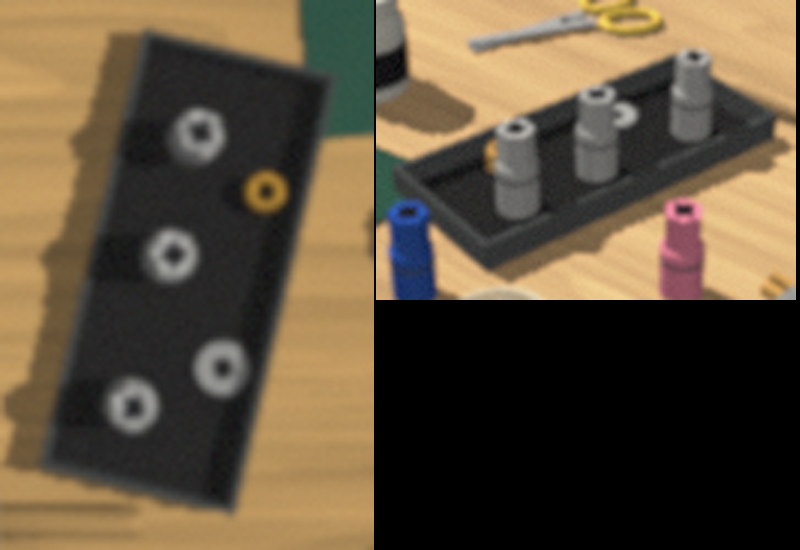

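The crop shows three grey sockets standing in the tray (crop tops at (200,133), (172,255) and (133,405)). The flat washer and brass bush are separate, and the coloured look-alikes are outside the tray. The triangulated tops come out at z 72–76, against 74 expected. I'll go to the nut first for a wrist-camera look.

```bash
python3 -m handwheel '[[[-1,0.7,-0.5,0.15,0],[-1,0.7,-0.5,0.15,0],[-1,0.7,-0.5,0.15,0],[-1,0.7,-0.5,0.15,0],[-1,0.7,-0.5,0.15,0],[-1,0.7,-0.5,0.15,0],[-1,0.7,-0.5,0.1,0],[-1,0.7,-0.5,0,0],[-1,0.6,-0.5,0,0],[-1,0,0,0,0]]]'; python3 - <<'E'
from h import *
c=optics.capture("wrist");s=ctrl.sense();print(s["eef_pos"],s["ee_rot"],s["joints"])
R=np.array(c["R"]);print("cam",-R.T@np.array(c["t"]),R.round(3).tolist(),np.array(c["K"])[0,0],c["dist_coeffs"]);print(proj(c,[569,191,131]))
cv2.imwrite("pics/w1.png",c["img"])
E
```

```text
time_s: 1.2
eef_pos: [477.3, 270.6, 280.4]
ee_rot: [-0.0, 0.161, 0.987, -0.001]
force: [-0.6, 0.1, -0.4]
grip_width: 0.999
grip_force: 0.0
[475.65205669 272.1982417  280.61656489] [-5.18045046e-04  1.60232309e-01  9.87079161e-01 -2.61868369e-04] [ 3.05935109e-01  3.35470616e-01  1.33871891e+00 -1.36724809e-06
  1.46856407e+00 -9.43009027e-01]
cam [410.97193913 292.27679939 422.3252705 ] [[0.317, 0.948, 0.0], [0.912, -0.305, 0.273], [0.259, -0.086, -0.962]] 371.0632523285275 [-0.02404442  0.          0.          0.          0.        ]
[223.00076529 321.6501336 ]
```

View pics/w1.png

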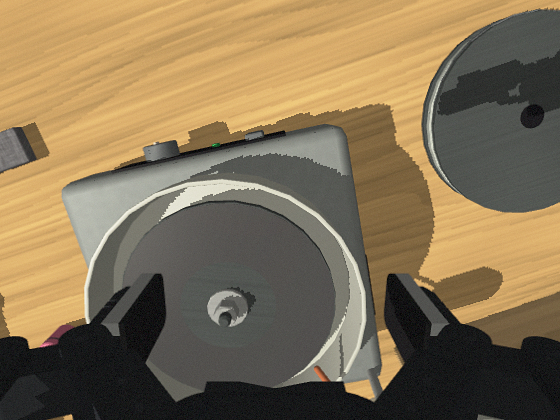

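The wrist view shows the pan, with the nut and washer at about (230,310), the stud tip at (226,318), and no tank in the way. I'll move closer, centred on the nut.

```bash
python3 -m handwheel '[[[-1,0.5,-0.4,-0.1,0],[-1,0.5,-0.4,-0.1,0],[-1,0.5,-0.4,-0.2,0],[-1,0.5,-0.4,-0.4,0],[-1,0,0,-0.4,0],[-1,0,0,-0.4,0],[-1,0,0,0,0],[-1,0,0,0,0]]]'; python3 - <<'E'
from h import *
import pickle
c=optics.capture("wrist");pickle.dump(c,open("wn1.pkl","wb"));print(ctrl.sense()["eef_pos"])
p=proj(c,[569,191,131]).astype(int);print(p)
x,y=max(p[0]-60,0),max(p[1]-60,0)
print(x,y);cv2.imwrite("pics/w2.png",cv2.resize(c["img"][y:y+110,x:x+130],None,fx=5,fy=5,interpolation=2))
E
```

```text
time_s: 2.05
eef_pos: [574.2, 194.4, 202.0]
ee_rot: [0.0, 0.158, 0.987, 0.0]
force: [-0.7, 0.2, -1.0]
grip_width: 1.005
grip_force: 0.0
[574.57506073 194.3079559  202.69343688]
[267 223]
207 163
```

View pics/w2.png

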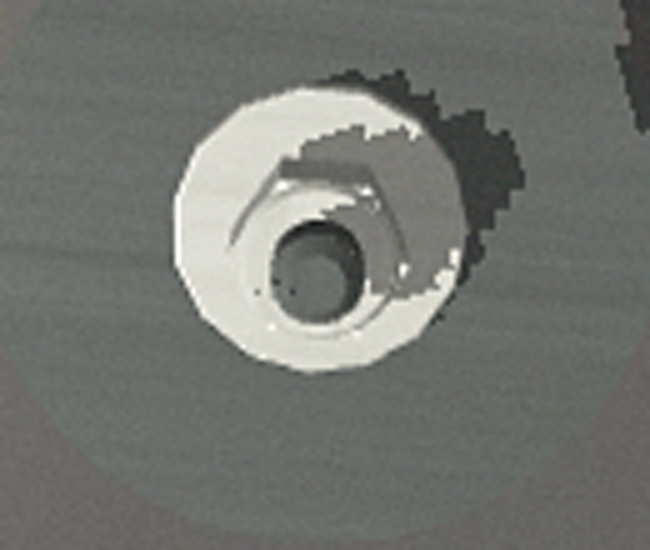

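The crop shows the washer disc centred near crop (321,230). The nut's near base edge runs from (283,159) to (371,164), with further base corners near (230,248) and (407,263). I'll compute the centre and yaw, and take a second view for height.

```bash
python3 -m handwheel '[[[-1,-0.6,0.4,0.3,0],[-1,-0.6,0.4,0.3,0],[-1,0,0,0,0],[-1,0,0,0,0],[-1,0,0,0,0]]]'|head -2; cat >> h.py <<'E'
def washer(c,g):
    g=np.array(g,int);x0,y0=g-45
    im=cv2.GaussianBlur(cv2.cvtColor(c["img"],6),(3,3),0);sub=im[y0:y0+90,x0:x0+90]
    disc=np.median(sub);out=[]
    for th in(disc+12,disc+16,disc+20):
        m=(sub>th).astype(np.uint8);m=cv2.morphologyEx(m,cv2.MORPH_OPEN,np.ones((3,3)))
        cs,_=cv2.findContours(m,0,1);k=max(cs,key=cv2.contourArea);e=cv2.fitEllipse(cv2.convexHull(k));out.append(np.array(e[0])+[x0,y0]);print(e)
    return np.mean(out,0)
E
python3 - <<'E'
from h import *
import pickle
a=pickle.load(open("wn1.pkl","rb"));b=optics.capture("wrist");pickle.dump(b,open("wn2.pkl","wb"))
pa=washer(a,(271,209));pb=washer(b,proj(b,plane(a,pa,117)));print(pa,pb)
print(tri([(a,pa),(b,pb)]));C=plane(a,pa,117);print(C,plane(b,pb,117))
f=lambda p:((np.array(p)+.5)/5-.5)+[207,163]
for p in[(283,159),(371,164),(230,248),(407,263)]:
    X=plane(a,f(p),117)-C;print(X[:2],np.hypot(*X[:2]),np.degrees(np.arctan2(X[1],X[0]))%60)
X=plane(a,f((371,164)),117)-plane(a,f((283,159)),117);print("edge",np.hypot(*X[:2]),np.degrees(np.arctan2(X[1],X[0]))%60)
E
```

```text
time_s: 2.6
eef_pos: [515.0, 233.3, 231.5]
((43.62777328491211, 44.472415924072266), (58.04155349731445, 59.13357162475586), 118.02960968017578)
((43.88251876831055, 44.3248291015625), (57.84199905395508, 59.07707977294922), 112.05500793457031)
((43.86504364013672, 44.386287689208984), (57.6033821105957, 58.88177490234375), 106.11506652832031)
((45.4574089050293, 45.16630935668945), (45.706966400146484, 49.67298889160156), 104.8595962524414)
((41.945579528808594, 43.10771942138672), (39.25535202026367, 48.175689697265625), 36.97669982910156)
((44.379634857177734, 44.52385330200195), (44.528202056884766, 46.935523986816406), 83.30970764160156)
[269.79177856 208.3945109 ] [244.9275411  284.26596069]
(array([564.46066879, 193.41303919, 115.01479512]), [0.6, 0.6])
[564.35732433 194.11836714 117.        ] [563.17063563 193.37493807 117.        ]
[-9.89680781 -1.06378571] 9.953815597012175 6.135040100755106
[-5.84520248  9.21065247] 10.908827204975076 2.3997546662484552
[ -1.03487442 -11.15477335] 11.202675286059264 24.699605927059736
[7.86962563 9.5940362 ] 12.408728303792197 50.6392642585795
edge 11.04443687021521 8.478779075899737
```

```bash
python3 -m handwheel '[[[-1,0,-0.9,0,0],[-1,0,-0.9,0,0],[-1,0,-0.9,0,0],[-1,0,-0.9,0,0],[-1,0,-0.9,0,0],[-1,0.3,-0.9,0,0],[-1,0.3,-0.9,0,0],[-1,0.2,-0.9,0,0],[-1,0,-0.9,0,0],[-1,0,-0.4,0,0]]]'|head -3;  python3 -m handwheel '[[[-1,0,0,0,0],[-1,0,0,0,0],[-1,0,0,0,0]]]'|head -3; python3 - <<'E'
from h import *
import pickle
c=optics.capture("wrist");pickle.dump(c,open("ws1.pkl","wb"));print(ctrl.sense()["eef_pos"])
cv2.imwrite("pics/ws1.png",c["img"])
a=pickle.load(open("wn1.pkl","rb"))
f=lambda p:((np.array(p)+.5)/5-.5)+[207,163]
print("stud",plane(a,f((320,288)),140),"washer",plane(a,f((321.5,229.5)),117))
for X in[(591,-204,74),(518,-188,74),(430,-162,74)]:print(proj(c,X))
E
```

```text
time_s: 3.65
eef_pos: [554.2, -195.9, 230.3]
ee_rot: [-0.001, 0.161, 0.987, -0.0]
time_s: 3.95
eef_pos: [554.6, -190.6, 231.2]
ee_rot: [-0.0, 0.158, 0.987, 0.0]
[ 554.6920964  -190.4763785   231.35902307]
stud [565.41064052 194.51808712 140.        ] washer [564.64190713 194.76298822 117.        ]
[273.22708822 240.97410282]
[263.67272138 153.50065747]
[258.99092165  28.66225397]
```

View pics/ws1.png

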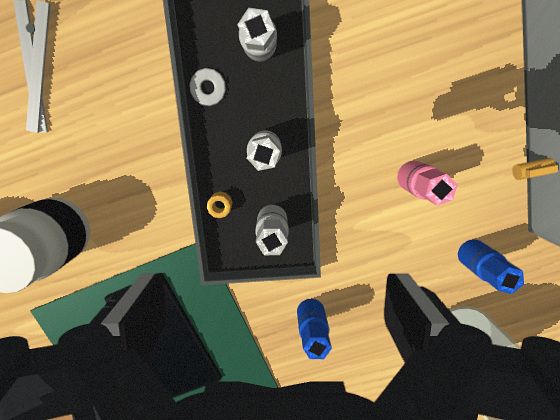

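The view shows the tray holding the three grey sockets, with tops at about (257,24), (264,153) and (272,241), plus the washer at (208,87) and bush at (219,205). The pink and blue look-alikes are outside. I'll zoom in for the head yaw.

```bash
python3 - <<'E'
from h import *
import pickle
c=pickle.load(open("ws1.pkl","rb"));L=[]
for x,y in[(272,241),(264,153),(257,27)]:
    L.append(cv2.resize(c["img"][y-25:y+25,x-25:x+25],None,fx=5.2,fy=5.2,interpolation=cv2.INTER_CUBIC))
cv2.imwrite("pics/heads.png",np.hstack(L))
E
```

```text
(no output)
```

View pics/heads.png

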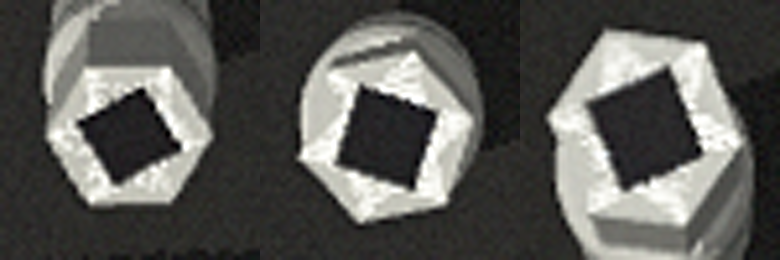

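```bash
python3 - <<'E'
from h import *
import pickle
c=pickle.load(open("ws1.pkl","rb"))
D={"S1":((272,241),[(85,67),(170,67),(213,137),(172,206),(92,206),(47,135)]),"S2":((264,153),[(69,68),(155,52),(213,122),(188,204),(103,222),(41,157)]),"S3":((257,27),[(87,30),(186,43),(222,145),(168,221),(70,210),(29,118)])}
for n,(o,P) in D.items():
    X=np.array([plane(c,(np.array(p)+.5)/5.2-.5+np.array(o)-25,74)[:2] for p in P]);m=X.mean(0);d=X-m
    r=np.hypot(*d.T);a=np.arctan2(*d.T[::-1]);A=np.degrees(np.angle(np.exp(6j*a).mean()))/6
    print(n,m.round(1),r.round(1),"corner ang mod60",A%60,"flat normal mod60",(A+30)%60, (np.degrees(a)%60).round())
E
```

```text
S1 [ 591.4 -205.6] [14.1 13.7 13.7 14.1 13.8 13.6] corner ang mod60 12.37542063862862 flat normal mod60 42.37542063862862 [13. 13. 12. 12. 14. 10.]
S2 [ 518.4 -188.5] [13.9 13.7 13.3 13.8 13.6 13.8] corner ang mod60 23.466366082285887 flat normal mod60 53.46636608228589 [22. 24. 22. 24. 25. 24.]
S3 [ 427.8 -163.6] [13.8 13.9 13.6 13.5 13.6 13.9] corner ang mod60 4.89447075525722 flat normal mod60 34.89447075525722 [5. 4. 3. 7. 4. 6.]
```

The heads fit a hexagon well (corner radius 13.3–14.1 mm against 13.86). I'll try S2 first.

```bash
python3 -m handwheel '[[[-0.1,-0.18,0.01,-0.5,-0.57],[-0.1,-0.18,0.01,-0.5,-0.57],[-0.1,-0.18,0.01,-0.5,-0.57],[-0.1,-0.18,0.01,-0.5,-0.57],[-0.1,0,0,-0.3,0],[-0.1,0,0,-0.3,0],[-0.1,0,0,0,0],[-0.1,0,0,0,0],[-0.1,0,0,0,0]]]'; python3 - <<'E'
from rig import ctrl
import numpy as np
s=ctrl.sense();q=s["ee_rot"];print(s["eef_pos"].round(1),90-2*np.degrees(np.arctan2(q[1],q[2])))
E
```

```text
time_s: 4.9
eef_pos: [519.1, -189.4, 102.3]
ee_rot: [0.001, 0.313, 0.95, -0.0]
force: [-0.1, 0.4, -0.1]
grip_width: 0.553
grip_force: 0.0
[ 519.1 -189.4  102.3] 53.52332279391637
```

```bash
python3 -m handwheel '[[[-0.1,-0.014,0.018,-0.4,0],[-0.1,0,0,-0.4,0],[-0.1,0,0,-0.28,0],[-0.1,0,0,0,0],[-0.1,0,0,0,0],[1,0,0,0,0],[1,0,0,0,0],[1,0,0,0,0],[1,0,0,0,0],[1,0,0,0,0]]]' 60;python3 -m handwheel '[[[1,0,0,0,0],[1,0,0,0,0],[1,0,0,0,0]]]' 80; python3 - <<'E'
from h import *
c=optics.capture("wrist");s=ctrl.sense();print(s["eef_pos"],proj(c,s["eef_pos"]+[0,0,26]))
cv2.imwrite("pics/g2.png",c["img"][130:,60:500])
E
```

```text
time_s: 5.9
eef_pos: [518.4, -188.9, 48.4]
ee_rot: [0.001, 0.313, 0.95, -0.0]
force: [-1.0, 0.6, 6.8]
grip_width: 0.267
grip_force: 59.1
time_s: 6.2
eef_pos: [518.4, -188.9, 48.5]
ee_rot: [0.001, 0.313, 0.95, -0.0]
force: [-2.0, 0.7, 6.9]
grip_width: 0.259
grip_force: 78.0
[ 518.40633779 -188.88102524   48.4852606 ] [276.60471293 314.72107097]
```

View pics/g2.png

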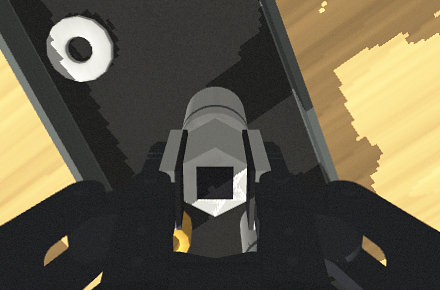

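S2 is held on its flats: the square hole is at crop (215,183), within about 2 px of where the TCP predicts. I'll lift it and carry it to above the nut.

```bash
python3 -m handwheel '[[[1,0,0,0.3,0],[1,0,0,0.6,0],[1,0,0,0.8,0],[1,0,0,0.8,0],[1,0,0,0.64,0],[1,0,0.5,0,0],[1,0,0.7,0,0],[1,0,0.8,0,0],[1,0,0.8,0,-0.475],[1,0,0.8,0,-0.475]]]'|head -3; python3 -m handwheel '[[[1,0.1,0.8,0,-0.475],[1,0.2,0.8,0,-0.45],[1,0.2,0.8,0,0],[1,0.2,0.8,0,0],[1,0.24,0.5,0,0],[1,0,0.37,0,0],[1,0,0.3,0,0],[1,0,0,0,0],[1,0,0,0,0],[1,0,0,0,0]]]'; python3 - <<'E'
from rig import ctrl
import numpy as np
s=ctrl.sense();q=s["ee_rot"];print(s["eef_pos"].round(1),90-2*np.degrees(np.arctan2(q[1],q[2])),s["wrist_torque"])
E
```

```text
time_s: 7.25
eef_pos: [517.4, -7.0, 204.4]
ee_rot: [-0.0, 0.377, 0.926, 0.0]
time_s: 8.25
eef_pos: [564.9, 209.1, 204.4]
ee_rot: [0.0, 0.435, 0.9, -0.0]
force: [0.3, -0.2, -0.8]
grip_width: 0.259
grip_force: 78.8
[564.9 209.1 204.4] 38.4386927205993 [-0.03975811  0.02176881  0.00678508]
```

```bash
python3 -m handwheel '[[[1,0.006,-0.2,0,0],[1,0,-0.09,0,0],[1,0,0,0,0],[1,0,0,0,0],[1,0,0,-0.2,0],[1,0,0,-0.2,0],[1,0,0,-0.1,0],[1,0,0,0,0],[1,0,0,0,0]]]';python3 -m handwheel '[[[1,0,0,-0.04,0],[1,0,0,-0.04,0],[1,0,0,0,0],[1,0,0,0,0]]]'
```

```text
time_s: 9.15
eef_pos: [565.2, 195.5, 179.3]
ee_rot: [-0.0, 0.434, 0.901, 0.0]
force: [-0.2, -0.2, -1.1]
grip_width: 0.261
grip_force: 78.8
time_s: 9.55
eef_pos: [565.2, 195.5, 175.4]
ee_rot: [0.0, 0.434, 0.901, 0.0]
force: [0.1, 0.6, -1.8]
grip_width: 0.265
grip_force: 79.0
```

```bash
for i in 1; do python3 -m handwheel '[[[1,0,-0.016,0,0],[1,0,0,0,0],[1,0,0,-0.03,0],[1,0,0,0,0],[1,0,0,0,0]]]'; done;python3 -m handwheel '[[[1,0,0,-0.03,0],[1,0,0,0,0],[1,0,0,0,0]]]'
```

```text
time_s: 10.05
eef_pos: [565.4, 194.6, 174.3]
ee_rot: [0.0, 0.434, 0.901, 0.0]
force: [0.1, -0.6, 2.7]
grip_width: 0.265
grip_force: 79.6
time_s: 10.35
eef_pos: [565.5, 194.6, 174.0]
ee_rot: [0.001, 0.434, 0.901, 0.0]
force: [-3.2, -0.4, 11.6]
grip_width: 0.261
grip_force: 80.6
```

```bash
P(){ grep -E 'eef_pos|force:|ee_rot'|head -3|tr '\n' ' ';echo; }
python3 -m handwheel '[[[1,0.02,0,0,0],[1,0,0,0,0]]]'|P;python3 -m handwheel '[[[1,-0.02,0.02,0,0],[1,0,0,0,0]]]'|P;python3 -m handwheel '[[[1,-0.02,-0.02,0,0],[1,0,0,0,0]]]'|P;python3 -m handwheel '[[[1,0.02,-0.02,0,0],[1,0,0,0,0]]]'|P;python3 -m handwheel '[[[1,0,0.02,0,0.4],[1,0,0,0,0]]]'|P;python3 -m handwheel '[[[1,0,0,0,-0.8],[1,0,0,0,0]]]'|P;python3 -m handwheel '[[[1,0,0,0,0.4],[1,0,0,0,0]]]'|P
```

```text
eef_pos: [565.9, 194.6, 174.0] ee_rot: [0.0, 0.434, 0.901, -0.0] force: [-6.1, -2.6, 13.4] 
eef_pos: [565.5, 195.0, 174.0] ee_rot: [0.001, 0.434, 0.901, -0.0] force: [-3.7, -5.2, 12.3] 
eef_pos: [565.2, 194.6, 174.0] ee_rot: [0.002, 0.435, 0.901, 0.001] force: [1.1, -1.8, 9.2] 
eef_pos: [565.6, 194.2, 174.0] ee_rot: [0.001, 0.434, 0.901, 0.001] force: [-3.4, 0.9, 11.3] 
eef_pos: [565.5, 194.6, 173.9] ee_rot: [0.001, 0.408, 0.913, 0.0] force: [-2.8, -0.8, 10.4] 
eef_pos: [565.5, 194.6, 173.9] ee_rot: [0.001, 0.461, 0.888, 0.0] force: [-3.0, -0.6, 11.4] 
eef_pos: [565.5, 194.6, 173.9] ee_rot: [0.001, 0.434, 0.901, 0.0] force: [-2.4, -2.5, 11.0]
```

```bash
P(){ grep -E 'eef_pos|force:|ee_rot'|head -3|tr '\n' ' ';echo; }
python3 -m handwheel '[[[1,-0.012,-0.006,-0.04,0],[1,0,0,0,0],[1,0,0,0,0]]]'|P;python3 -m handwheel '[[[1,0,0,0,0.3],[1,0,0,0,0]]]'|P;python3 -m handwheel '[[[1,0,0,0,-0.6],[1,0,0,0,0]]]'|P;python3 -m handwheel '[[[1,0,0,0.4,0.3],[1,0,0,0.4,0],[1,0,0,0.3,0],[1,0,0,0,0],[1,0,0,0,0]]]'|P
```

```text
eef_pos: [565.5, 194.5, 173.7] ee_rot: [0.002, 0.434, 0.901, 0.001] force: [-4.1, -1.1, 19.8] 
eef_pos: [565.5, 194.5, 173.7] ee_rot: [0.002, 0.415, 0.91, 0.001] force: [-4.3, -1.8, 21.2] 
eef_pos: [565.5, 194.4, 173.7] ee_rot: [0.002, 0.454, 0.891, 0.001] force: [-4.7, -1.9, 20.9] 
eef_pos: [564.3, 194.3, 224.3] ee_rot: [-0.001, 0.434, 0.901, -0.0] force: [-0.7, -0.1, -2.6]
```

S2 stops on the nut at every offset and twist I tried, so it doesn't fit. I'll put it back.

```bash
python3 -m handwheel '[[[1,0,-0.4,0,0],[1,0,-0.8,0,0],[1,-0.1,-0.9,0,0],[1,-0.1,-0.9,0,0],[1,-0.1,-0.9,0,0],[1,-0.2,-0.9,0,0],[1,-0.2,-0.9,0,0],[1,-0.22,-0.9,0,0],[1,0,-0.7,0,0],[1,0,-0.36,0,0]]]'|head -2;python3 -m handwheel '[[[1,0,0,-0.3,0],[1,0,0,-0.6,0],[1,0,0,-0.6,0],[1,0,0,-0.6,0],[1,0,0,-0.6,0],[1,0,0,-0.4,0],[1,0,0,0,0],[1,0,0,0,0],[1,0,0,0,0]]]'
```

```text
time_s: 13.95
eef_pos: [517.7, -191.1, 223.9]
time_s: 14.85
eef_pos: [519.2, -188.7, 71.5]
ee_rot: [0.001, 0.434, 0.901, -0.0]
force: [0.7, -0.5, -1.5]
grip_width: 0.26
grip_force: 79.0
```

```bash
python3 -m handwheel '[[[1,0,0,-0.3,0],[1,0,0,-0.1,0],[1,0,0,-0.04,0],[1,0,0,0,0],[1,0,0,0,0]]]';python3 -m handwheel '[[[1,0,0,-0.03,0],[1,0,0,0,0],[1,0,0,0,0]]]'
```

```text
time_s: 15.35
eef_pos: [518.8, -188.8, 48.9]
ee_rot: [0.0, 0.434, 0.901, -0.0]
force: [0.2, -0.7, -1.9]
grip_width: 0.264
grip_force: 79.0
time_s: 15.65
eef_pos: [519.1, -188.9, 48.5]
ee_rot: [0.001, 0.434, 0.901, -0.0]
force: [-2.5, 2.1, 11.8]
grip_width: 0.265
grip_force: 80.7
```

```bash
python3 -m handwheel '[[[1,0,0,0.02,0],[-0.1,0,0,0,0],[-0.1,0,0,0,0],[-0.1,0,0,0,0],[-0.1,0,0,0,0],[-0.1,0,0,0.5,0],[-0.1,0,0,0.7,0],[-0.1,0.5,-0.11,0.1,0.49],[-0.1,0.5,-0.11,0,0],[-0.1,0.44,-0.11,0,0]]]';python3 -m handwheel '[[[-0.1,0,0,0,0],[-0.1,0,0,0,0],[-0.1,0,0,0,0]]]'; python3 - <<'E'
from h import *
c=optics.capture("wrist");cv2.imwrite("pics/r2.png",c["img"]);t=optics.capture("scene")
for X in[(591.4,-205.6,74),(518.4,-188.5,74)]:print(proj(c,X))
cv2.imwrite("pics/r2.png",np.hstack([cv2.resize(c["img"],(400,300)),cv2.resize(t["img"][140:260,190:350],(400,300))]))
E
```

```text
time_s: 16.65
eef_pos: [591.6, -205.4, 113.2]
ee_rot: [0.0, 0.403, 0.915, -0.0]
force: [0.1, 0.4, 0.5]
grip_width: 0.552
grip_force: 0.0
time_s: 16.95
eef_pos: [589.9, -204.9, 112.7]
ee_rot: [-0.0, 0.403, 0.915, 0.0]
force: [-1.1, -0.5, 0.1]
grip_width: 0.553
grip_force: 0.0
[277.20930624 250.97216074]
[188.53890761 129.2989465 ]
```

View pics/r2.png

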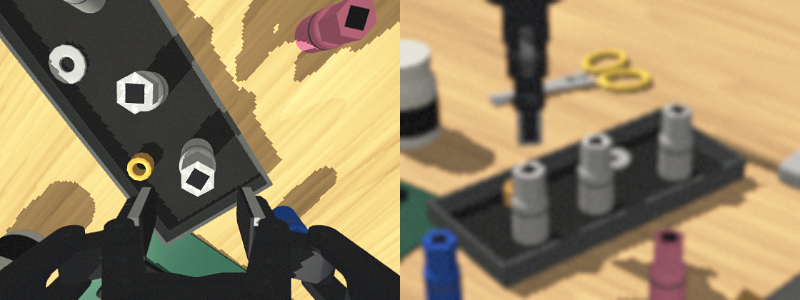

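S2 is standing upright again at wrist (135,93), and S1 is where predicted at (197,178). Next I'll grasp S1.

```bash
python3 -m handwheel '[[[-0.1,0.03,-0.014,-0.5,0],[-0.1,0,0,-0.5,0],[-0.1,0,0,-0.29,0],[-0.1,0,0,0,0],[-0.1,0,0,0,0],[1,0,0,0,0],[1,0,0,0,0],[1,0,0,0,0],[1,0,0,0,0],[1,0,0,0,0]]]' 80;python3 -m handwheel '[[[1,0,0,0,0],[1,0,0,0,0],[1,0,0,0,0]]]'
```

```text
time_s: 18.05
eef_pos: [592.7, -206.3, 49.8]
ee_rot: [0.001, 0.403, 0.915, -0.0]
force: [-1.2, -0.8, 6.4]
grip_width: 0.262
grip_force: 79.1
time_s: 18.35
eef_pos: [592.8, -206.3, 49.9]
ee_rot: [0.001, 0.403, 0.915, -0.0]
force: [-1.7, -0.6, 6.7]
grip_width: 0.262
grip_force: 79.1
```

```bash
python3 -m handwheel '[[[1,0,0,0.3,0],[1,0,0,0.7,0],[1,0,0,0.8,0],[1,0,0,0.8,0],[1,0,0,0.54,0],[1,0,0.5,0,0],[1,0,0.7,0,0],[1,0,0.8,0,-0.49],[1,0,0.8,0,0],[1,0,0.8,0,0]]]'|head -3; python3 -m handwheel '[[[1,-0.1,0.8,0,0],[1,-0.1,0.8,0,0],[1,-0.1,0.8,0,0],[1,-0.1,0.8,0,0],[1,-0.13,0.6,0,0],[1,0,0.4,0,0],[1,0,0.2,0,0],[1,0,0,0,0],[1,0,0,0,0],[1,0,0,0,0]]]'; python3 -m handwheel '[[[1,0,0,0,0],[1,0,0,0,0]]]'
```

```text
time_s: 19.35
eef_pos: [591.6, -24.2, 206.2]
ee_rot: [0.0, 0.435, 0.901, 0.0]
time_s: 20.35
eef_pos: [565.8, 193.0, 205.4]
ee_rot: [0.0, 0.435, 0.9, -0.0]
force: [-0.2, -0.2, -2.1]
grip_width: 0.259
grip_force: 78.7
time_s: 20.55
eef_pos: [565.7, 193.5, 205.3]
ee_rot: [-0.0, 0.435, 0.9, -0.0]
force: [-0.4, -0.5, -2.0]
grip_width: 0.264
grip_force: 78.7
```

```bash
P(){ grep -E 'eef_pos|force:|ee_rot'|head -3|tr '\n' ' ';echo; }
python3 -m handwheel '[[[1,0.008,0.002,-0.2,0],[1,0,0,-0.2,0],[1,0,0,-0.14,0],[1,0,0,0,0],[1,0,0,0,0]]]'|P;python3 -m handwheel '[[[1,0,0,-0.05,0],[1,0,0,0,0],[1,0,0,0,0]]]'|P;python3 -m handwheel '[[[1,0,0,-0.03,0],[1,0,0,0,0],[1,0,0,0,0]]]'|P;python3 -m handwheel '[[[1,0,0,-0.03,0],[1,0,0,0,0],[1,0,0,0,0]]]'|P
```

```text
eef_pos: [565.9, 194.3, 177.9] ee_rot: [-0.0, 0.434, 0.901, -0.0] force: [-0.8, -0.4, -2.0] 
eef_pos: [566.2, 194.3, 176.5] ee_rot: [0.001, 0.434, 0.901, 0.0] force: [-1.9, -1.0, 5.6] 
eef_pos: [566.3, 194.3, 176.3] ee_rot: [0.001, 0.434, 0.901, 0.001] force: [-4.3, -0.3, 13.4] 
eef_pos: [566.5, 194.4, 176.1] ee_rot: [0.002, 0.434, 0.901, 0.001] force: [-7.4, -2.2, 22.5]
```

```bash
P(){ grep -E 'eef_pos|force:|ee_rot'|head -3|tr '\n' ' ';echo; }
python3 -m handwheel '[[[1,-0.02,-0.02,0.03,0],[1,0,0,0,0]]]'|P;python3 -m handwheel '[[[1,-0.02,0,0,0],[1,0,0,0,0]]]'|P;python3 -m handwheel '[[[1,0,-0.02,0,0],[1,0,0,0,0]]]'|P;python3 -m handwheel '[[[1,0.03,0,0,0],[1,0,0,0,0]]]'|P;python3 -m handwheel '[[[1,-0.01,0.02,0,0.4],[1,0,0,0,0]]]'|P;python3 -m handwheel '[[[1,0,0,0,-0.8],[1,0,0,0,0]]]'|P;python3 -m handwheel '[[[1,0,0,0,0.4],[1,0,0,0,0]]]'|P
```

```text
eef_pos: [565.8, 193.8, 176.4] ee_rot: [0.002, 0.434, 0.901, 0.002] force: [-1.6, 1.4, 11.5] 
eef_pos: [565.5, 193.8, 176.4] ee_rot: [0.002, 0.434, 0.901, 0.002] force: [1.1, 2.1, 9.8] 
eef_pos: [565.5, 193.2, 176.4] ee_rot: [0.002, 0.434, 0.901, 0.003] force: [1.9, 3.8, 10.3] 
eef_pos: [566.1, 193.1, 176.3] ee_rot: [0.001, 0.434, 0.901, 0.002] force: [-3.3, 3.5, 12.0] 
eef_pos: [566.0, 193.5, 176.4] ee_rot: [0.002, 0.408, 0.913, 0.001] force: [-1.3, -0.6, 11.7] 
eef_pos: [566.0, 193.4, 176.3] ee_rot: [0.002, 0.461, 0.888, 0.001] force: [-1.4, 0.0, 10.7] 
eef_pos: [566.1, 193.4, 176.3] ee_rot: [0.002, 0.434, 0.901, 0.001] force: [-0.9, -0.1, 11.1]
```

```bash
P(){ grep -E 'eef_pos|force:|ee_rot'|head -3|tr '\n' ' ';echo; }
python3 -m handwheel '[[[1,0.03,0.03,-0.02,0],[1,0,0,0,0]]]'|P;python3 -m handwheel '[[[1,-0.06,0,0,0],[1,0,0,0,0]]]'|P;python3 -m handwheel '[[[1,0,-0.06,0,0],[1,0,0,0,0]]]'|P;python3 -m handwheel '[[[1,0.06,0,0,0],[1,0,0,0,0]]]'|P;python3 -m handwheel '[[[1,-0.03,0.03,0,0],[1,0,0,0,0]]]'|P
python3 -m handwheel '[[[1,0,0,0.4,0],[1,0,0,0.4,0],[1,0,0,0.3,0],[1,0,0,0,0],[1,0,0,0,0]]]'|P
```

```text
eef_pos: [566.7, 193.9, 176.1] ee_rot: [0.001, 0.434, 0.901, -0.001] force: [-7.2, -6.4, 20.9] 
eef_pos: [565.3, 194.1, 176.2] ee_rot: [0.004, 0.435, 0.901, 0.001] force: [0.1, -3.8, 14.7] 
eef_pos: [565.4, 192.6, 176.3] ee_rot: [0.003, 0.435, 0.901, 0.003] force: [0.4, 3.5, 15.3] 
eef_pos: [566.5, 192.5, 176.2] ee_rot: [0.0, 0.434, 0.901, 0.001] force: [-8.4, 1.2, 21.3] 
eef_pos: [565.8, 193.1, 176.3] ee_rot: [0.002, 0.434, 0.901, 0.001] force: [-3.8, -2.8, 18.1] 
eef_pos: [564.7, 193.2, 227.3] ee_rot: [-0.0, 0.434, 0.901, -0.0] force: [-0.5, 0.2, -2.5]
```

S1 doesn't fit either, so I'll return it.

```bash
python3 -m handwheel '[[[1,0,-0.4,0,0],[1,0,-0.8,0,0],[1,0.1,-0.9,0,0],[1,0.1,-0.9,0,0],[1,0.1,-0.9,0,0],[1,0.1,-0.9,0,0],[1,0.1,-0.9,0,0],[1,0.04,-0.9,0,0],[1,0,-0.8,0,0],[1,0,-0.6,0,0]]]'|head -2;python3 -m handwheel '[[[1,0,0,-0.3,0],[1,0,0,-0.6,0],[1,0,0,-0.6,0],[1,0,0,-0.6,0],[1,0,0,-0.6,0],[1,0,0,-0.4,0],[1,0,0,0,0],[1,0,0,0,0],[1,0,0,0,0]]]'
```

```text
time_s: 25.85
eef_pos: [591.3, -209.1, 226.4]
time_s: 26.75
eef_pos: [592.5, -207.0, 74.5]
ee_rot: [0.001, 0.434, 0.901, -0.0]
force: [0.2, -0.3, -1.5]
grip_width: 0.263
grip_force: 78.9
```

```bash
python3 -m handwheel '[[[1,0,0.01,-0.3,0],[1,0,0,-0.14,0],[1,0,0,-0.04,0],[1,0,0,0,0],[1,0,0,0,0]]]';python3 -m handwheel '[[[1,0,0,-0.03,0],[1,0,0,0,0],[1,0,0,0,0]]]'
```

```text
time_s: 27.25
eef_pos: [591.9, -206.2, 49.9]
ee_rot: [0.0, 0.434, 0.901, -0.0]
force: [-2.4, 1.4, 6.1]
grip_width: 0.262
grip_force: 79.9
time_s: 27.55
eef_pos: [592.1, -206.3, 49.8]
ee_rot: [0.0, 0.434, 0.901, -0.0]
force: [-7.6, 2.9, 17.6]
grip_width: 0.261
grip_force: 81.5
```

```bash
python3 -m handwheel '[[[1,0,0,0.03,0],[-0.1,0,0,0,0],[-0.1,0,0,0,0],[-0.1,0,0,0,0],[-0.1,0,0,0,0],[-0.1,0,0,0.5,0],[-0.1,0,0,0.7,0],[-0.1,0,0,0.2,0],[-0.1,-0.6,0.17,0,-0.45],[-0.1,-0.7,0.17,0,0]]]'|head -3;python3 -m handwheel '[[[-0.1,-0.7,0.17,0,0],[-0.1,-0.7,0.17,0,0],[-0.1,-0.6,0.17,0,0],[-0.1,0,0,0,0],[-0.1,0,0,0,0],[-0.1,0,0,0,0],[-0.1,0,0,0,0]]]'; python3 - <<'E'
from h import *
c=optics.capture("wrist");t=optics.capture("scene")
print(proj(c,(427.8,-163.6,74)))
cv2.imwrite("pics/r1.png",np.hstack([cv2.resize(c["img"],(400,300)),cv2.resize(t["img"][140:260,190:350],(400,300))]))
E
```

```text
time_s: 28.55
eef_pos: [526.4, -189.0, 118.8]
ee_rot: [0.0, 0.463, 0.886, 0.0]
time_s: 29.25
eef_pos: [427.6, -164.0, 119.1]
ee_rot: [0.0, 0.462, 0.887, 0.0]
force: [0.6, 0.4, 0.3]
grip_width: 0.549
grip_force: 0.0
[276.6042317  243.23603323]
```

View pics/r1.png

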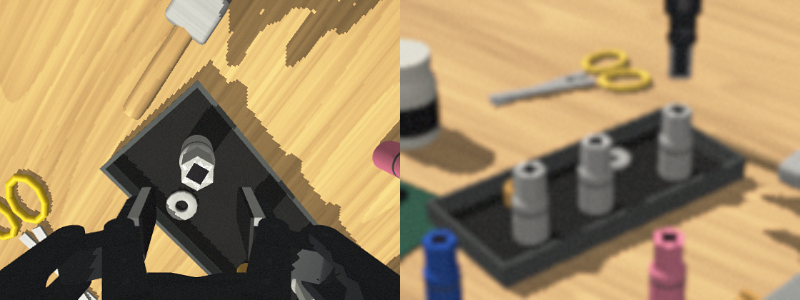

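Both tried sockets are upright, and S3's hole is at (198,174), as predicted. I'll grasp S3.

```bash
python3 -m handwheel '[[[-0.1,0.004,0.008,-0.5,0],[-0.1,0,0,-0.5,0],[-0.1,0,0,-0.4,0],[-0.1,0,0,0,0],[-0.1,0,0,0,0],[1,0,0,0,0],[1,0,0,0,0],[1,0,0,0,0],[1,0,0,0,0],[1,0,0,0,0]]]' 80;python3 -m handwheel '[[[1,0,0,0,0],[1,0,0,0,0],[1,0,0,0,0]]]'
```

```text
time_s: 30.35
eef_pos: [427.8, -163.8, 50.5]
ee_rot: [0.001, 0.463, 0.887, -0.0]
force: [-1.5, 0.0, 4.9]
grip_width: 0.266
grip_force: 78.5
time_s: 30.65
eef_pos: [427.8, -163.8, 50.5]
ee_rot: [0.001, 0.463, 0.887, -0.0]
force: [-1.2, 1.1, 5.9]
grip_width: 0.257
grip_force: 78.5
```

```bash
python3 -m handwheel '[[[1,0,0,0.3,0],[1,0,0,0.7,0],[1,0,0,0.8,0],[1,0,0,0.8,0],[1,0,0,0.54,0],[1,0.2,0.5,0,0],[1,0.3,0.7,0,0],[1,0.3,0.7,0,0.45],[1,0.3,0.8,0,0],[1,0.3,0.8,0,0]]]'|head -3; python3 -m handwheel '[[[1,0.3,0.8,0,0],[1,0.3,0.8,0,0],[1,0.3,0.7,0,0],[1,0.3,0.6,0,0],[1,0.15,0.5,0,0],[1,0,0.27,0,0],[1,0,0,0,0],[1,0,0,0,0],[1,0,0,0,0],[1,0,0,0,0]]]'; python3 -m handwheel '[[[1,0,0,0,0],[1,0,0,0,0]]]'
```

```text
time_s: 31.65
eef_pos: [497.4, 13.3, 206.9]
ee_rot: [0.0, 0.435, 0.901, 0.0]
time_s: 32.65
eef_pos: [564.6, 194.2, 206.5]
ee_rot: [0.0, 0.435, 0.9, -0.0]
force: [-0.0, -0.8, -1.7]
grip_width: 0.263
grip_force: 79.0
time_s: 32.85
eef_pos: [564.7, 194.8, 206.4]
ee_rot: [0.0, 0.435, 0.901, 0.0]
force: [0.6, -0.1, -1.6]
grip_width: 0.26
grip_force: 79.0
```

Nut contact, if this one also stops on it, would be at about z 176.5. Fully home would be about 163.

```bash
P(){ grep -E 'eef_pos|force:|ee_rot'|head -3|tr '\n' ' ';echo; }
python3 -m handwheel '[[[1,0.008,-0.002,-0.2,0],[1,0,0,-0.2,0],[1,0,0,-0.14,0],[1,0,0,0,0],[1,0,0,0,0]]]'|P;python3 -m handwheel '[[[1,0,0,-0.05,0],[1,0,0,0,0],[1,0,0,0,0]]]'|P;python3 -m handwheel '[[[1,0,0,-0.03,0],[1,0,0,0,0],[1,0,0,0,0]]]'|P
```

```text
eef_pos: [565.1, 195.1, 179.2] ee_rot: [-0.0, 0.434, 0.901, -0.0] force: [1.0, -0.3, -1.7] 
eef_pos: [565.1, 195.0, 176.9] ee_rot: [0.0, 0.434, 0.901, 0.0] force: [0.2, 0.7, -1.3] 
eef_pos: [565.0, 195.0, 175.3] ee_rot: [-0.0, 0.434, 0.901, -0.0] force: [-0.2, 0.5, -1.5]
```

Already slightly below contact with no resistance, so I'll keep going.

```bash
P(){ grep -E 'eef_pos|force:|ee_rot'|head -3|tr '\n' ' ';echo; }
python3 -m handwheel '[[[1,0,0,-0.03,0],[1,0,0,0,0],[1,0,0,0,0]]]'|P;python3 -m handwheel '[[[1,0,0,-0.04,0],[1,0,0,0,0],[1,0,0,0,0]]]'|P
```

```text
eef_pos: [565.1, 195.0, 173.8] ee_rot: [0.0, 0.434, 0.901, -0.0] force: [0.4, -1.2, -2.2] 
eef_pos: [565.1, 195.0, 171.7] ee_rot: [-0.0, 0.435, 0.901, -0.0] force: [0.6, -0.2, -2.3]
```

It's sliding over the nut.

```bash
P(){ grep -E 'eef_pos|force:|ee_rot'|head -3|tr '\n' ' ';echo; }
python3 -m handwheel '[[[1,0,0,-0.06,0],[1,0,0,-0.04,0],[1,0,0,0,0],[1,0,0,0,0]]]'|P;python3 -m handwheel '[[[1,0,0,-0.04,0],[1,0,0,0,0],[1,0,0,0,0]]]'|P;python3 -m handwheel '[[[1,0,0,-0.03,0],[1,0,0,0,0],[1,0,0,0,0]]]'|P;python3 -m handwheel '[[[1,0,0,-0.03,0],[1,0,0,0,0],[1,0,0,0,0]]]'|P
```

```text
eef_pos: [565.0, 195.0, 166.6] ee_rot: [-0.0, 0.434, 0.901, -0.0] force: [0.5, -1.2, -2.5] 
eef_pos: [565.0, 195.0, 164.7] ee_rot: [-0.0, 0.435, 0.901, -0.0] force: [1.0, -1.4, -2.2] 
eef_pos: [565.2, 195.0, 163.6] ee_rot: [0.0, 0.434, 0.901, 0.0] force: [0.4, -1.8, 0.6] 
eef_pos: [565.3, 195.1, 163.5] ee_rot: [0.001, 0.434, 0.901, 0.0] force: [-3.1, -2.0, 11.0]
```

```bash
python3 -m handwheel '[[[1,0,0,0,0],[1,0,0,0,0],[1,0,0,0,0],[1,0,0,0,0],[1,0,0,0,0]]]'; python3 -c "
from rig import ctrl
s=ctrl.sense();print(s['wrist_torque'],s['dq'].round(3));print(ctrl.finish_job())"
```

```text
time_s: 36.35
eef_pos: [565.3, 195.0, 163.5]
ee_rot: [0.001, 0.434, 0.901, 0.0]
force: [-2.6, -2.3, 10.6]
grip_width: 0.262
grip_force: 80.6
[-0.55787715  0.7156427   0.04416307] [ 0.001 -0.001  0.001  0.001 -0.    -0.001]
the job is handed in; nothing more can be done
None
```

The nearest socket in the tray fits: it is fully home on the nut, upright and still gripped, the other two stopped on the nut and are back upright in the tray, and the job was handed in at 36 s.

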